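# Lock a quarter-turn anchor in a bench rail

### The arm

A 7-joint arm with a two-finger parallel gripper is mounted at the origin on a cart in front of the work surface, level with it; the furniture and walls round the work are solid. World frame = base frame: x ahead of the robot, y to its left, z up, the work surface at z = 0. Lengths are in mm, angles in rad, forces in N, time in s.
With the tool pointing down it reaches from about 400 to 850 mm from the base axis. Payload 6.9 kg.
Tool frame: the origin (TCP) lies at the very end of the fingers, on their centre line; the grasp point (between the pads) lies 19 mm behind it (env.grip_depth is the distance from the TCP to the grasp point, in mm); z points along the fingers, y is the direction in which the jaws open and shut (so a half turn about z gives the same grasp; the last joint's range is limited). The gripper opens to 85 mm and grips with 20 to 120 N. Pads are 22 mm wide; open, the fingers measure 114 mm over their backs; the gripper's body (76 mm by 85 mm) begins 54 mm behind the grasp point. The pads swing forward as they close: fully open they stand 13 mm farther back than shut.
Start: joints at [-1.083, 0.507, -0.238, 1.5, 0.126, 1.149, -0.155], TCP at [232.887, 579.978, 231.275] pointing down, gripper open.
Joint ranges: [-3.08, 3.08], [-0.24, 2.05], [-1.43, 1.35], [0, 2.5], [-1.52, 4.66], [0.17, 1.96], [-2.89, 2.89]. Speed limits (rad/s): [2.39, 2.39, 3.14, 3.14, 3.14, 3.14, 3.14].

### API

Orientations are given as a rotation vector (axis times angle).
In Python, from cell import readout, imaging, env, recognise, trace gives the robot as it stands.
- The arm moves only by the shell command python3 -m handwheel 'ROWS' [OPENING] [FORCE]. ROWS is JSON, a list of rows, each an object with "offset": the shift along the tool's x, y, z in m, a list of three; "spin": the turn about the tool's z in degrees. A call has 1 to 12 rows; each row is the pose to reach, as a shift and turn from the pose measured when the call began, along the tool's axes at that moment; what a row does not reach only later rows make up. A row lasts 1/8 s, in which the tool goes at most 62.5 mm and 10.7 degrees, less where a joint would pass 70% of its speed; a pose out of reach is approached as far as the arm can. A call with a gripper value outside its range is refused whole. OPENING is the opening, from 0 (shut) to 1 (fully open), set as the call begins (- or left out, the last holds). The fingers move at their own pace and stop on an object; FORCE is the grip in N (left out, the last holds). Time passes only in rows, so rows that repeat a pose let the fingers close. It gives the time, the measured TCP pose, the force and the opening at its end, in the units of the state.
- readout.read_state(): the state, without advancing time (a new reading comes with each control period).
- imaging.snapshot(name): name is "scene" or "top"; returns a dict with "color" (420x560x3 uint8, red, green, blue), "vfov" (degrees; the focal length in pixels is half the picture's height over the tangent of half this angle, whatever the lens; pixels are square), "cx", "cy" (the principal point, pixels), "R" (3x3) and "t" (3): a world point X has camera coordinates R X + t. Camera axes: x right, y down, z forward; pixel columns grow to the right and rows downward; lengths in mm; the calibration is good to about 2 mm. A picture is of the moment at which its call begins. There is no depth.
- env.hand_in(): hands the job in, once; it reports no verdict.
Trained networks look in the newest picture that a camera, given by its name, has taken for a name from the list of things; names that differ only in an ending like _2 or _b are one class to them, and where a whole thing is asked for, a point or a joint stands for the part that bears it (a point fixed in the world has none). Each returns a list of dicts, best first, with "conf" (0 to 1); they miss things now and then, are a little off and sometimes report something else, mostly with a low value. They report only what shows in the picture. A call takes as long as a camera call. They do not tell look-alikes from the thing itself.
- recognise(camera, name): "point" ([x, y, z] in mm, in world coordinates, good to about 4 mm: the middle of the surface that is visible of it).
- trace(camera, name): "region" (420x560 bool, what is visible of it).
The state is a dict: "clock": time; "q": joint angles; "qd": joint speeds; "joint_efforts": joint torques, N m; "tool_pos": TCP position; "orientation": TCP orientation; "contact_force": force on the tool from outside, world axes, zero at the start; "moment": the same for the moment, N m; "grip_width": finger opening in mm.
Only numpy, scipy, OpenCV 4.12 (cv2) and the standard library are available. Lean on these libraries where they do the work, as an engineer would, in place of code of your own. Each camera call takes 0.05 s, during which the arm holds its last target.

### The job

Take the orange-headed anchor out of the blue parking block and lower its foot into the rail's slot between the two yellow marks. Slide it gently along the slot, away from the marks, until it meets the hidden stop, then push it down against its spring, turn it a quarter turn clockwise (seen from above) and let go, so that its spring clamps it upright in the rail. Never force it (nothing here needs more than about 15 N), and leave the jar, the beaker, the slide box and the screwdriver alone.

Things in the scene. Friction and masses are not known exactly. Their poses are not given: they have to be found in the camera images.
- rail_slot (a point): Middle of the top face of the fixed aluminium rail (60 wide in x, 244 long in y, 36 mm high), on the slot's centre line; rail axes: y along the slot to the yellow-marked end, z up. Slot 14 mm wide (x), open from y = -98 to +98 mm; the marks flank it from y = +42 to +82. Lips beside it 8 mm thick; the channel below goes on to 28 mm under the top, no wider but for one pocket (see rail).
- anchor_grip (a point): On the vertical axis of the loose anchor (71 mm high, 0.10 to 0.20 kg), in its orange wing: 12 mm thick along x, 36 long along y, from 21 mm below this point to 13 above. Under the wing an orange disc, 28 mm across, 20 to 26 mm below this point, then a 9 mm neck with the collar, then the foot, its underside 58 mm below. z up; a half turn about z gives the same shape.
- anchor_foot (a point): Middle of the top face of the anchor's foot, 48 mm below anchor_grip on the same axis. The foot is 12 (x) by 24 (y) by 10 mm (z), with rounded ends and a tapered underside; its long side is parallel to the wing.
- anchor: The same anchor; origin at the middle of the foot's underside.
- collar (a joint): Spring ring on the anchor's neck, 34 mm across, 6 thick. Value: m pushed up, 0 to 0.008 (hard end). At 0 its underside is 5.5 mm above the foot's top, 42.5 below anchor_grip. Force 4 N to start, 1.2 N more per mm. Resting on the rail, the foot clears the lips above 0.0025 (7 N); turn at about 0.005 (10 N). Locked and let go, it stays near 0.0025.
- rail: The same rail; origin mid underside. Hidden stop: fills the channel below the lips; feel for it. With the foot's end on it the anchor's axis is at y = -70 to -10 mm (varies), centred within 0.5 mm in a pocket cut under the lips. Only there, and only with its top below the lips, can the foot turn: clockwise, to a hard stop a little past 90 degrees. Over 0.25 N m of twist is forcing it.
- park_block: Fixed blue block, 64 by 64 by 30 mm, origin at the middle of its underside, z up. The anchor stands in its oblong through hole (14 by 26 mm, long side along y), the collar resting on the block's top; it lifts straight out.
- amber_jar: Brown jar with a black lid, 56 mm in diameter, 75 mm high; origin under its centre. Leave alone.
- beaker: Small glass beaker with blue contents, 56 mm in diameter, 72 mm high; origin under its centre. Leave alone.
- slide_box: White slide box, 30 by 82 by 28 mm; origin under its centre. Leave alone.
- screwdriver: Screwdriver with a green handle, 21 by 175 by 18 mm, lying; origin under its centre. Leave alone.
Things that resemble listed ones, but are neither listed nor needed, are in the scene too. What is shaped like the anchor but purple is not meant.

How it is judged:
By the outcome, as a careful person would: the job done as asked, in the order asked, and still so for the second after the job is handed in, with the robot touching nothing.
It also fails if it takes over 72 s, if anything falls off the work surface, if the arm or the gripper's body presses on something with over 40 N, if the wrist force passes 120 N, or if a joint passes its speed limit or range.

## Working session

There is one attempt and no reset: what is moved stays moved. The work goes in short steps, Python scripts to look and compute and a shell command to move; the robot and the scene stay as the last step left them, time stands still between calls to the robot, and variables do not carry over. Pictures are saved under pics/ and viewed, and the job is handed in when it is done.

```bash
ls; mkdir -p pics
python3 - <<'E'
from cell import readout, imaging, env, recognise, trace
import cv2
s=readout.read_state()
for k,v in s.items(): print(k,v)
print(env.grip_depth)
for n in ("scene","top"):
    p=imaging.snapshot(n)
    cv2.imwrite(f"pics/{n}0.png",p["color"][:,:,::-1])
    print(n,p["vfov"],p["cx"],p["cy"],p["R"],p["t"])
    for o in ("anchor","rail","park_block","collar","amber_jar","beaker","slide_box","screwdriver"):
        print(o,[(r["conf"],[round(float(x),1) for x in r["point"]]) for r in recognise(n,o)])
E
```

```text
pics
clock 0.0
q [-1.0834964   0.508321   -0.23753255  1.50113461  0.12568855  1.14889802
 -0.15479438]
qd [ 1.28558431e-03 -8.02896424e-04 -1.76307564e-03  1.75096698e-04
  6.56689015e-04  5.16642326e-05  3.77214939e-06]
joint_efforts [-4.87381203e-05 -6.20591426e+01 -2.18640760e+00 -2.49645549e+01
  1.27646825e-02  1.18852733e-02 -7.13246934e-06]
tool_pos [232.74695052 579.50348163 230.43978155]
orientation [-5.95994967e-01 -3.08421875e+00  2.73969350e-03]
contact_force [ 0.00274479 -0.8575518   0.44547499]
moment [ 0.01446873  0.04915755 -0.02196771]
grip_width 85.40789665071011
18.700000000000003
scene 43.83357236308364 277.5194366143088 211.80657030977886 [[ 0.64160668 -0.76703132  0.00195754]
 [-0.555309   -0.46626259 -0.6886444 ]
 [ 0.52912455  0.44075181 -0.72509658]] [-396.21982489  277.40811072 1148.14317864]
anchor [(0.74, [456.1, -330.7, 47.5]), (0.72, [355.9, -269.8, 47.4]), (0.61, [549.7, -293.6, 45.5]), (0.57, [456.0, -225.8, 61.6])]
rail [(0.82, [416.3, 43.5, 34.3])]
park_block [(0.68, [448.7, -239.0, 36.3]), (0.43, [416.6, 48.0, 35.2]), (0.43, [454.7, -226.9, 61.3])]
[... 200 characters left out ...]
, 32.3])]
slide_box [(0.8, [432.9, -128.3, 31.5])]
screwdriver [(0.86, [457.6, -437.4, 15.7])]
top 46.726879440450716 279.48665163072445 216.7364660783527 [[ 0.01850858 -0.9997965   0.00802417]
 [-0.99278749 -0.01932844 -0.1183191 ]
 [ 0.11845011 -0.00577637 -0.9929432 ]] [-129.34151087  517.60482059 1465.05568259]
anchor [(0.68, [457.0, -317.4, 60.4]), (0.65, [364.8, -259.5, 62.9]), (0.65, [549.5, -283.6, 56.6])]
rail [(0.74, [428.0, 64.0, 33.7])]
park_block [(0.75, [461.7, -218.9, 31.6])]
collar [(0.38, [454.7, -223.1, 77.2])]
amber_jar [(0.47, [456.5, -222.3, 79.3])]
beaker [(0.51, [616.8, -216.0, 30.0])]
slide_box [(0.5, [439.7, -119.9, 28.6])]
screwdriver [(0.66, [467.4, -436.7, 17.3])]
```

View pics/scene0.png

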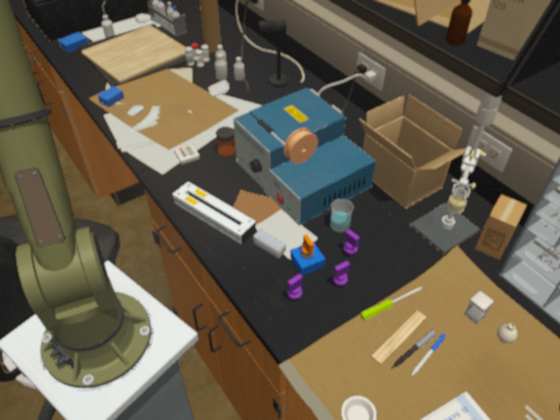

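View pics/top0.png

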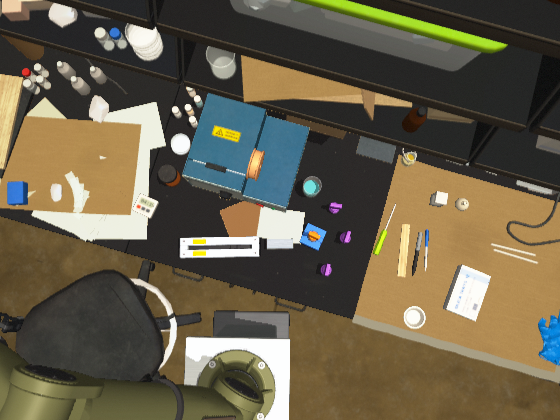

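Run:
```python
import cv2,numpy as np
a=cv2.imread("pics/scene0.png");b=cv2.imread("pics/top0.png")
cv2.imwrite("pics/c1.png",cv2.resize(a[175:245,165:265],None,fx=8,fy=8,interpolation=cv2.INTER_CUBIC))
cv2.imwrite("pics/c2.png",cv2.resize(b[225:270,170:270],None,fx=8,fy=8,interpolation=cv2.INTER_CUBIC))
c=cv2.resize(a[225:285,280:340],None,fx=6,fy=6,interpolation=cv2.INTER_CUBIC)
d=cv2.resize(b[210:270,285:345],None,fx=6,fy=6,interpolation=cv2.INTER_CUBIC)
cv2.imwrite("pics/c3.png",np.hstack([c,d]))
```

```text
(no output)
```

View pics/c1.png

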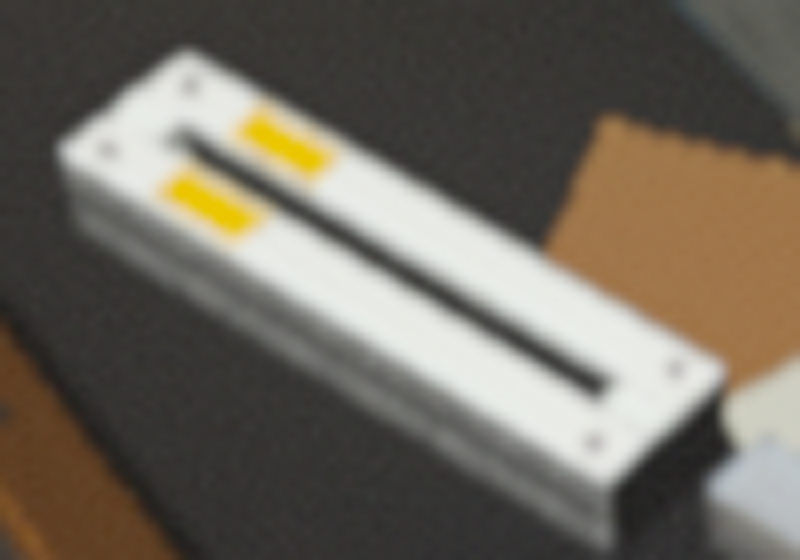

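View pics/c2.png

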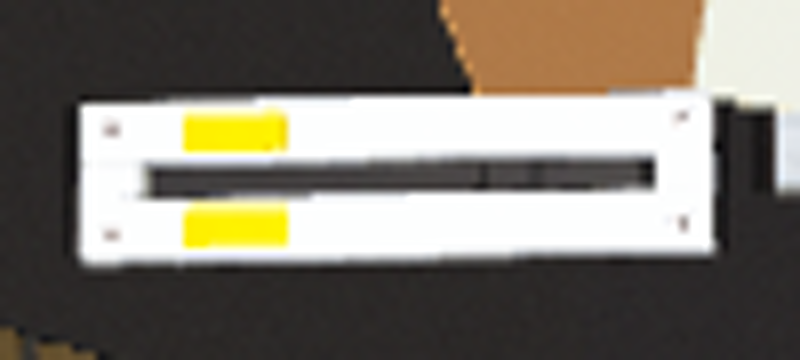

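View pics/c3.png

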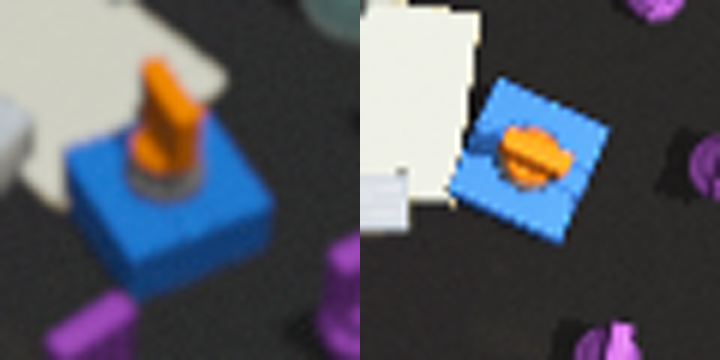

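```bash
cat > h.py <<'E'
import cv2,numpy as np
from scipy.spatial.transform import Rotation as Ro
from scipy.optimize import minimize
def proj(p,X):
    f=210/np.tan(np.radians(p["vfov"]/2)); c=np.asarray(X,float)@np.asarray(p["R"]).T+np.asarray(p["t"])
    return np.c_[f*c[:,0]/c[:,2]+p["cx"], f*c[:,1]/c[:,2]+p["cy"]]
def place(pose,P):
    x,y,a=pose; c,s=np.cos(a),np.sin(a); P=np.asarray(P,float)
    return np.c_[x+c*P[:,0]-s*P[:,1], y+s*P[:,0]+c*P[:,1], P[:,2]]
def rect(x0,x1,y0,y1,z): return [[x0,y0,z],[x1,y0,z],[x1,y1,z],[x0,y1,z]]
S=8
def render(p,pose,polys,win):
    u0,v0,u1,v1=win; im=np.zeros(((v1-v0)*S,(u1-u0)*S),np.float32)
    for P,val in polys:
        q=(proj(p,place(pose,P))-[u0,v0]+0.5)*S-0.5   # pixel centres at integers
        cv2.fillPoly(im,[np.round(q*16).astype(np.int32)],float(val),shift=4)
    return cv2.GaussianBlur(cv2.resize(im,(u1-u0,v1-v0),interpolation=cv2.INTER_AREA),(0,0),0.5)
def fit(ps,chans,polys,pose0,dil=2,excl=None,hold=None):
    items=[]
    for i,(p,ch) in enumerate(zip(ps,chans)):
        q=proj(p,place(pose0,polys[0][0])); u0,v0=np.floor(q.min(0)-6).astype(int);u1,v1=np.ceil(q.max(0)+7).astype(int)
        items.append((p,ch[v0:v1,u0:u1].astype(np.float32),(u0,v0,u1,v1),None if excl is None else excl[i][v0:v1,u0:u1]))
    def cost(z,ms):
        t=0
        for (p,im,w,e),m in zip(items,ms):
            r=render(p,z,polys,w); a=r[m];b=im[m]
            A=np.c_[a,np.ones_like(a)]; k,res,_,_=np.linalg.lstsq(A,b,rcond=None)
            t+=((A@k-b)**2).mean()/max(b.var(),1)
        return t
    z=np.array(pose0,float)
    for it in range(3):
        ms=[]
        for p,im,w,e in items:
            m=cv2.dilate((render(p,z,polys[:1],w)>0.3).astype(np.uint8),np.ones((2*dil+1,)*2))>0
            if e is not None: m&=~e
            ms.append(m)
        sim=np.array([z,z+[5,0,0],z+[0,5,0],z+[0,0,.05]])
        r=minimize(cost,z,args=(ms,),method="Nelder-Mead",options=dict(initial_simplex=sim,xatol=.01,fatol=1e-6))
        z=r.x
    return z,r.fun
RAIL=[(rect(-30,30,-122,122,36),1),(rect(-7,7,-98,98,36),0),(rect(-24,-12,42,82,36),0),(rect(12,24,42,82,36),0)]
BLOCK=[(rect(-32,32,-32,32,30),1)]
def goto(s,pos,yaw=None):
    "offset (m, tool axes) and spin (deg) to TCP world pos (mm) with tool y axis parallel to world direction yaw (rad, mod pi)"
    R=Ro.from_rotvec(s["orientation"]).as_matrix(); o=R.T@(np.asarray(pos)-s["tool_pos"])/1000
    sp=0
    if yaw is not None:
        cur=np.arctan2(R[1,1],R[0,1]); d=(yaw-cur+np.pi/2)%np.pi-np.pi/2; sp=-np.degrees(d)
    return o.round(4),round(float(sp),2)
E
cat > m0.py <<'E'
from h import *
from cell import readout, imaging
import pickle
ps=[imaging.snapshot(n) for n in ("scene","top")]; pickle.dump(ps,open("p0.pkl","wb"))
ims=[p["color"].astype(int) for p in ps]
b=[i[:,:,2] for i in ims]; bl=[i[:,:,2]-i[:,:,0] for i in ims]
ex=[cv2.dilate(((i[:,:,0]>i[:,:,2]+40)).astype(np.uint8),np.ones((5,5)))>0 for i in ims]
for nm,ch,P,z0,e in (("rail",b,RAIL,(422,50,0),None),("block",bl,BLOCK,(457,-225,-.4),ex)):
    for k,sl in (("scene",slice(0,1)),("top",slice(1,2)),("both",slice(0,2))):
        z,c=fit(ps[sl],ch[sl],P,z0,2,None if e is None else e[sl]); print(nm,k,z.round(3),np.degrees(z[2]).round(2),round(c,4))
E
python3 m0.py
```

```text
rail scene [4.25665e+02 6.33790e+01 3.70000e-02] 2.13 0.1733
rail top [4.24096e+02 6.16110e+01 3.80000e-02] 2.2 0.1349
rail both [4.2465e+02 6.2302e+01 4.1000e-02] 2.32 0.343
block scene [ 4.61441e+02 -2.25436e+02 -4.13000e-01] -23.65 0.3704
block top [ 4.61977e+02 -2.21992e+02 -4.07000e-01] -23.3 0.0371
block both [ 4.61939e+02 -2.23058e+02 -4.06000e-01] -23.25 0.4576
```

Run:
```python
from h import *
from cell import readout
import pickle
ps=pickle.load(open("p0.pkl","rb"))
def back(p,u,v,z):
    f=210/np.tan(np.radians(p["vfov"]/2)); R=np.array(p["R"]); d=R.T@np.array([(u-p["cx"])/f,(v-p["cy"])/f,1]); c=-R.T@p["t"]
    return (c+d*(z-c[2])/d[2]).round(0)
print([back(ps[0],u,v,0) for u,v in((297,215),(237,170),(372,175))],[back(ps[1],u,v,z) for u,v,z in((183,190,100),(295,207,100),(305,120,200),(200,95,200))])
s=readout.read_state()
for w in((330,460,230),(410,320,230),(440,160,230),(440,0,230),(450,-120,200),(462,-222,150)):
    print(w,goto(s,w,np.radians(-23.3)))
```

```text
[array([ 573., -106.,    0.]), array([601., 141.,   0.]), array([ 838., -173.,    0.])] [array([586., 167., 100.]), array([ 542., -164.,  100.]), array([ 774., -185.,  200.]), array([840., 111., 200.])]
(330, 460, 230) (array([-0.1348, -0.0751,  0.0013]), -88.58)
(410, 320, 230) (array([-0.2612, -0.1753,  0.0013]), -88.58)
(440, 160, 230) (array([-0.3487, -0.3126,  0.0013]), -88.58)
(440, 0, 230) (array([-0.4083, -0.461 ,  0.0013]), -88.58)
(450, -120, 200) (array([-0.4623, -0.5687,  0.0313]), -88.58)
(462, -222, 150) (array([-0.5114, -0.6588,  0.0813]), -88.58)
```

```bash
python3 -m handwheel '[{"offset":[-0.034,-0.019,0],"spin":4},{"offset":[-0.067,-0.038,0],"spin":8},{"offset":[-0.101,-0.056,0],"spin":12},{"offset":[-0.135,-0.075,0],"spin":16},{"offset":[-0.166,-0.100,0],"spin":20},{"offset":[-0.198,-0.125,0],"spin":24},{"offset":[-0.230,-0.150,0],"spin":28},{"offset":[-0.261,-0.175,0],"spin":33},{"offset":[-0.290,-0.221,0],"spin":38},{"offset":[-0.320,-0.267,0],"spin":43},{"offset":[-0.349,-0.313,0],"spin":48},{"offset":[-0.349,-0.313,0],"spin":48}]' 1
python3 - <<'E'
from h import *
from cell import readout
s=readout.read_state(); print(s["tool_pos"],s["q"])
for w in((440,160,230),(440,0,230),(450,-120,200),(462,-222.5,150)):
    print(w,goto(s,w,np.radians(-23.3)))
E
```

```text
clock: 2.5
tool_pos: [441.0, 155.0, 231.7]
orientation: [1.809, 2.567, -0.001]
contact_force: [-0.2, 1.2, -0.6]
grip_width: 85.6
[440.95474296 154.95243089 231.68956262] [-0.44587833  0.26070228  0.0700357   1.89843345 -0.0195517   0.9828735
 -0.02442359]
(440, 160, 230) (array([0.0051, 0.0008, 0.0017]), 42.95)
(440, 0, 230) (array([-0.1456, -0.053 ,  0.0019]), 42.95)
(450, -120, 200) (array([-0.2619, -0.0839,  0.0321]), 42.95)
(462, -222.5, 150) (array([-0.3624, -0.1071,  0.0823]), 42.95)
```

```bash
python3 -m handwheel '[{"offset":[-0.036,-0.013,0],"spin":5},{"offset":[-0.073,-0.026,0],"spin":10},{"offset":[-0.109,-0.040,0],"spin":15},{"offset":[-0.146,-0.053,0],"spin":20},{"offset":[-0.185,-0.063,0.01],"spin":25},{"offset":[-0.223,-0.074,0.02],"spin":30},{"offset":[-0.262,-0.084,0.032],"spin":34},{"offset":[-0.296,-0.092,0.049],"spin":37},{"offset":[-0.329,-0.100,0.066],"spin":40},{"offset":[-0.362,-0.107,0.082],"spin":43},{"offset":[-0.362,-0.107,0.082],"spin":43},{"offset":[-0.362,-0.107,0.082],"spin":43}]'
python3 - <<'E'
from h import *
from cell import readout,imaging
import pickle
s=readout.read_state(); print(s["tool_pos"],s["q"])
ps=[imaging.snapshot(n) for n in ("scene","top")]; pickle.dump(ps,open("p1.pkl","wb"))
a=[p["color"][:,:,::-1] for p in ps]
cv2.imwrite("pics/g1.png",np.hstack([cv2.resize(a[0][190:290,260:360],None,fx=4,fy=4),cv2.resize(a[1][190:290,265:365],None,fx=4,fy=4)]))
for w in((462,-222.5,56),): print(w,goto(s,w,np.radians(-23.3)))
E
```

```text
clock: 4.0
tool_pos: [462.4, -221.0, 150.2]
orientation: [2.623, 1.728, 0.0]
contact_force: [0.8, 0.7, 0.1]
grip_width: 85.6
[ 462.36615893 -220.96093754  150.23940857] [ 0.15697603  0.43880247  0.34737298  1.91504726 -0.19868414  0.81989843
  0.20421022]
(462, -222.5, 56) (array([-0.0015,  0.0002,  0.0942]), 0.05)
```

View pics/g1.png

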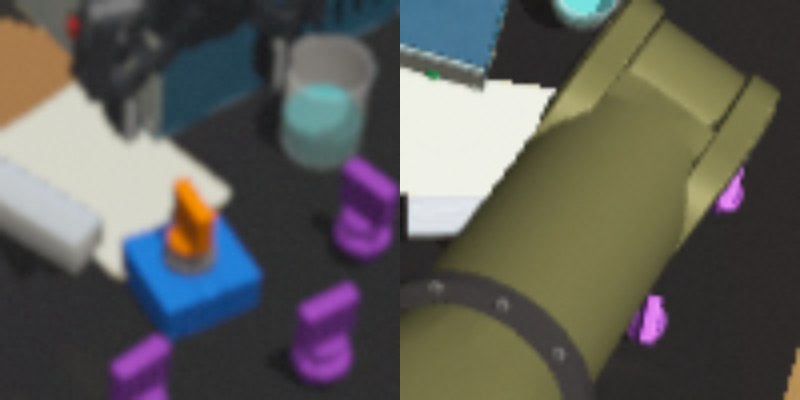

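```bash
python3 -m handwheel '[{"offset":[-0.0015,0,0.03],"spin":0},{"offset":[-0.0015,0,0.06],"spin":0},{"offset":[-0.0015,0,0.08],"spin":0},{"offset":[-0.0015,0,0.093],"spin":0},{"offset":[-0.0015,0,0.093],"spin":0},{"offset":[-0.0015,0,0.093],"spin":0}]' 1
python3 - <<'E'
from h import *
from cell import readout,imaging
import pickle
s=readout.read_state(); print(s["tool_pos"],s["contact_force"],s["moment"])
ps=[imaging.snapshot("scene")]
a=[p["color"][:,:,::-1] for p in ps]
cv2.imwrite("pics/g2.png",cv2.resize(a[0][190:290,260:360],None,fx=6,fy=6))
E
```

```text
clock: 4.85
tool_pos: [462.6, -222.2, 58.4]
orientation: [2.62, 1.728, 0.002]
contact_force: [0.4, 0.0, -0.2]
grip_width: 85.2
[ 462.57247823 -222.18117483   58.41381172] [ 0.41057171  0.04559778 -0.17745068] [-0.03254404 -0.04483008 -0.03328422]
```

View pics/g2.png

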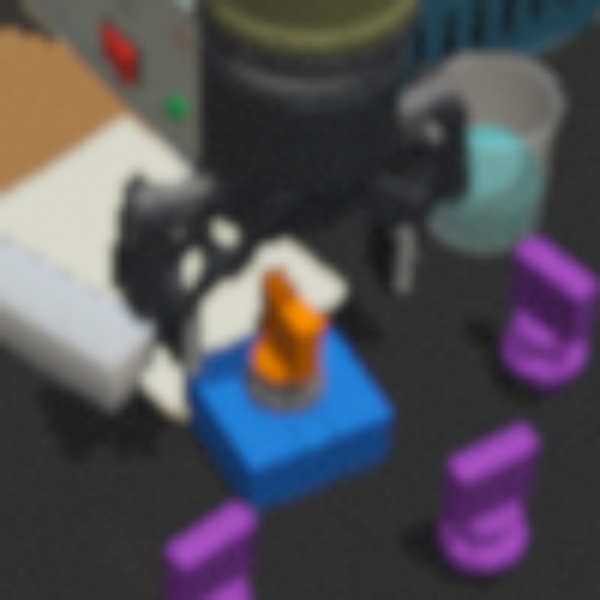

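```bash
python3 -m handwheel '[{"offset":[0,0,0],"spin":0},{"offset":[0,0,0],"spin":0},{"offset":[0,0,0],"spin":0},{"offset":[0,0,0],"spin":0},{"offset":[0,0,0],"spin":0},{"offset":[0,0,0],"spin":0}]' 0 20
python3 - <<'E'
from h import *
from cell import readout,imaging
s=readout.read_state(); R=Ro.from_rotvec(s["orientation"]).as_matrix();print(s["tool_pos"],R.T@s["contact_force"],R.T@s["moment"],s["grip_width"])
ps=[imaging.snapshot("scene")]
a=[p["color"][:,:,::-1] for p in ps]
cv2.imwrite("pics/g3.png",cv2.resize(a[0][190:290,260:360],None,fx=6,fy=6))
E
```

```text
clock: 5.65
tool_pos: [462.6, -222.3, 58.5]
orientation: [2.62, 1.728, 0.003]
contact_force: [-0.9, 0.5, 0.4]
grip_width: 11.3
[ 462.64136417 -222.32724375   58.52508633] [ 0.16758686 -1.00132048 -0.44760066] [-0.03037058  0.07055733  0.01443065] 11.29289440954004
```

View pics/g3.png

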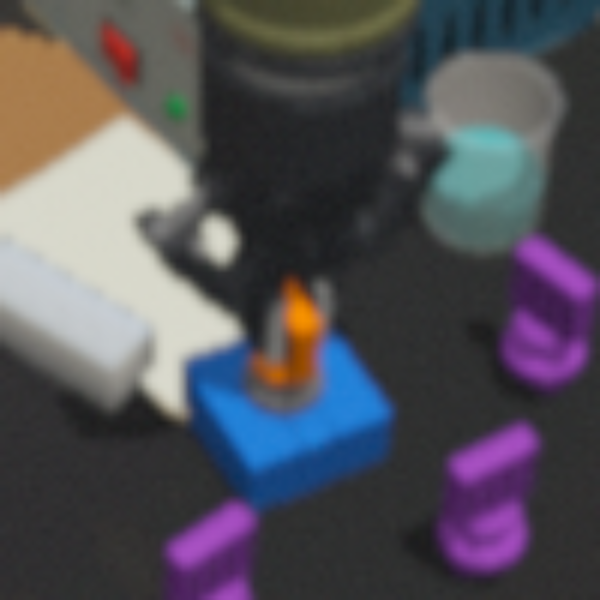

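```bash
python3 -m handwheel '[{"offset":[0,0,0],"spin":0},{"offset":[0,0,0],"spin":0},{"offset":[0,0,-0.005],"spin":0},{"offset":[0,0,-0.012],"spin":0},{"offset":[0,0,-0.025],"spin":0},{"offset":[0,0,-0.05],"spin":0},{"offset":[0,0,-0.08],"spin":0},{"offset":[0,0,-0.08],"spin":0},{"offset":[0,0,-0.08],"spin":0}]' 0 60
python3 - <<'E'
from h import *
from cell import readout,imaging
s=readout.read_state(); R=Ro.from_rotvec(s["orientation"]).as_matrix();print(s["tool_pos"],R.T@s["contact_force"],R.T@s["moment"],s["grip_width"])
ps=[imaging.snapshot(n) for n in ("scene","top")]
a=[p["color"][:,:,::-1] for p in ps]
cv2.imwrite("pics/g4.png",np.hstack([cv2.resize(a[0][190:290,260:360],None,fx=4,fy=4),cv2.resize(a[1][190:290,265:365],None,fx=4,fy=4)]))
# rail pose: axis y dir ; slot target y=+62 on rail
for rx,ry,ya in((424.5,62,2.2),):
    t=np.radians(ya); c=np.array([rx,ry])+62*np.array([-np.sin(t),np.cos(t)])
    print(c)
    for w in ((450,-120,140),(440,0,140),(*c,140)): print(w,goto(s,w,t))
E
```

```text
clock: 6.82
tool_pos: [462.2, -221.9, 138.5]
orientation: [2.62, 1.728, 0.003]
contact_force: [0.0, -0.1, -1.1]
grip_width: 10.7
[ 462.18607829 -221.89448206  138.49357926] [-0.05285795  0.03436998  1.10398203] [ 0.04251912 -0.03646206 -0.01222771] 10.735203297754607
[422.11995584 123.95430082]
(450, -120, 140) (array([ 0.0889, -0.0513, -0.0017]), -25.38)
(440, 0, 140) (array([ 0.1952, -0.1077, -0.0019]), -25.38)
(np.float64(422.11995583657375), np.float64(123.95430081745852), 140) (array([ 0.3021, -0.173 , -0.0021]), -25.38)
```

View pics/g4.png

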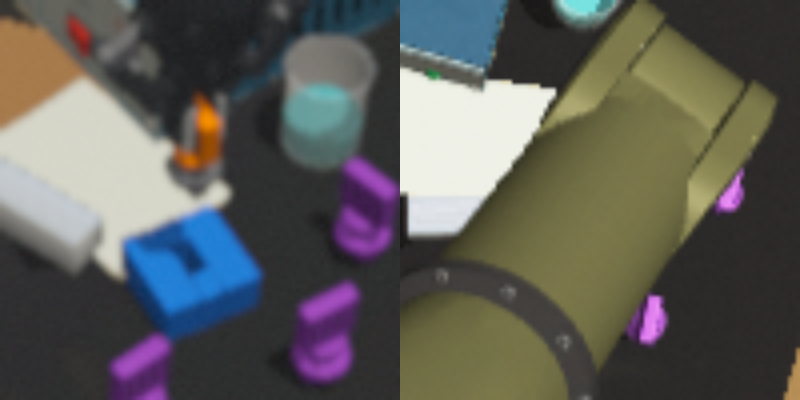

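```bash
python3 -m handwheel '[{"offset":[0.03,-0.017,0],"spin":-2},{"offset":[0.06,-0.034,0],"spin":-5},{"offset":[0.089,-0.051,0],"spin":-7},{"offset":[0.124,-0.07,0],"spin":-10},{"offset":[0.16,-0.089,0],"spin":-13},{"offset":[0.195,-0.108,0],"spin":-16},{"offset":[0.23,-0.13,0],"spin":-19},{"offset":[0.265,-0.152,0],"spin":-22},{"offset":[0.302,-0.173,0],"spin":-25.4},{"offset":[0.302,-0.173,0.03],"spin":-25.4},{"offset":[0.302,-0.173,0.046],"spin":-25.4},{"offset":[0.302,-0.173,0.046],"spin":-25.4}]'
cat > look.py <<'E'
import sys
from h import *
from cell import readout,imaging
import pickle
s=readout.read_state(); R=Ro.from_rotvec(s["orientation"]).as_matrix();print(s["tool_pos"],R.T@s["contact_force"],R.T@s["moment"],s["grip_width"],s["q"].round(2) if hasattr(s["q"],"round") else s["q"]);print(R.round(4))
p=imaging.snapshot("scene"); pickle.dump((s,p),open(sys.argv[1]+".pkl","wb"))
u,v=map(int,proj(p,[s["tool_pos"]])[0])
a=p["color"][:,:,::-1][v-40:v+60,u-60:u+60]
cv2.imwrite("pics/%s.png"%sys.argv[1],cv2.resize(a,None,fx=6,fy=6,interpolation=cv2.INTER_CUBIC)); print("crop origin",u-60,v-40)
E
python3 look.py r1
```

```text
clock: 8.43
tool_pos: [420.7, 123.5, 90.1]
orientation: [2.178, 2.264, -0.005]
contact_force: [0.3, -0.6, -0.6]
grip_width: 10.8
[420.66447725 123.52983653  90.06809086] [-0.64700314  0.28492304  0.57194569] [ 0.01731276 -0.03610897  0.01863044] 10.83325072220308 [-0.47  0.43  0.18  2.16 -0.14  0.57 -0.15]
[[-0.0386  0.9993 -0.002 ]
 [ 0.9993  0.0386 -0.0023]
 [-0.0022 -0.0021 -1.    ]]
crop origin 132 142
```

View pics/r1.png

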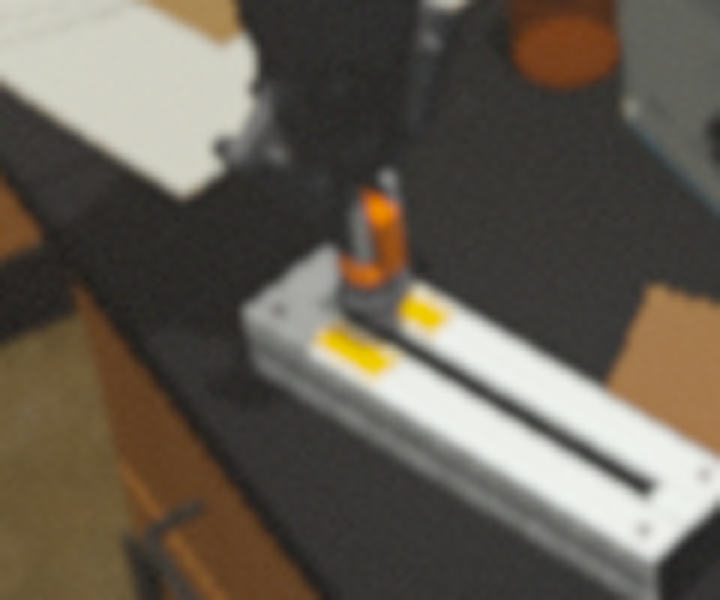

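```bash
cat > ov.py <<'E'
import sys,pickle
from h import *
nm=sys.argv[1]; dy=float(sys.argv[2]); dx=float(sys.argv[3]); gz=float(sys.argv[4]) if len(sys.argv)>4 else 14
s,p=pickle.load(open(nm+".pkl","rb"))
T=s["tool_pos"]; R=Ro.from_rotvec(s["orientation"]).as_matrix(); yaw=np.arctan2(R[1,1],R[0,1]); yaw=(yaw+np.pi/2)%np.pi-np.pi/2
z=T[2]+gz
pose=(T[0]+dx*np.cos(yaw)-dy*np.sin(yaw),T[1]+dx*np.sin(yaw)+dy*np.cos(yaw),yaw)
u,v=map(int,proj(p,[T])[0]);u0,v0,k=u-25,v-20,14
im=cv2.resize(p["color"][:,:,::-1][v0:v0+42,u0:u0+57],None,fx=k,fy=k,interpolation=cv2.INTER_CUBIC)
def dr(P,po,col):
    q=(proj(p,place(po,P))-[u0,v0]+.5)*k
    cv2.polylines(im,[np.round(q*8).astype(int)],True,col,1,cv2.LINE_AA,3)
th=np.linspace(0,2*np.pi,40)
circ=lambda r,z:[[r*np.cos(t),r*np.sin(t),z] for t in th]
for zz in(13,-21): dr(rect(-6,6,-18,18,z+zz),pose,(255,0,0))
for zz in(-20,-26): dr(circ(14,z+zz),pose,(255,0,255))
for zz in(-36.5,-42.5): dr(circ(17,z+zz),pose,(0,255,0))
for zz in(-48,-58): dr(rect(-6,6,-12,12,z+zz),pose,(0,0,255))
rp=(425.67,63.38,np.radians(2.13))
for P,_ in RAIL: dr(P,rp,(0,200,200))
cv2.imwrite("pics/%s_ov%s.png"%(nm,sys.argv[5] if len(sys.argv)>5 else ""),im)
E
python3 ov.py r1 0 0
```

```text
(no output)
```

View pics/r1_ov.png

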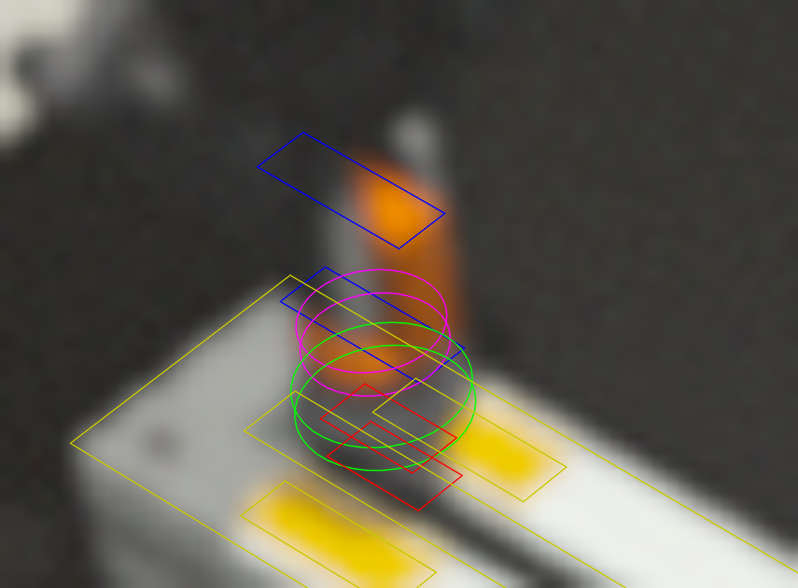

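Run:
```python
from h import *
import pickle
ps=pickle.load(open("p0.pkl","rb"))
g=[p["color"].astype(int)[:,:,2] for p in ps]
for mk in ((12,24),(11,23),(10,22),(13,25),(11,25),(14,24)):
    P=RAIL[:2]+[(rect(-mk[1],-mk[0],42,82,36),0),(rect(mk[0],mk[1],42,82,36),0)]
    for i in(0,1): print(mk,i,*[ (z.round(2),round(c,4)) for z,c in [fit(ps[i:i+1],g[i:i+1],P,(424.5,62,.038),1)]])
tiles=[]
for i,pose in((0,(425.67,63.38,np.radians(2.13))),(1,(424.1,61.6,np.radians(2.2)))):
    p=ps[i]; q=proj(p,place(pose,RAIL[0][0])); u0,v0=np.floor(q.min(0)-3).astype(int); k=8
    im=cv2.resize(p["color"][:,:,::-1][v0:v0+(60,36)[i],u0:u0+96],None,fx=k,fy=k,interpolation=cv2.INTER_NEAREST)
    for P,_ in RAIL:
        qq=(proj(p,place(pose,P))-[u0,v0]+.5)*k; cv2.polylines(im,[np.round(qq*8).astype(int)],True,(0,0,255),1,cv2.LINE_AA,3)
    cv2.imwrite(f"pics/rf{i}.png",im)
```

```text
(12, 24) 0 (array([4.2553e+02, 6.2780e+01, 4.0000e-02]), np.float64(0.1965))
(12, 24) 1 (array([4.2416e+02, 6.1550e+01, 4.0000e-02]), np.float64(0.1494))
(11, 23) 0 (array([4.255e+02, 6.312e+01, 4.000e-02]), np.float64(0.201))
(11, 23) 1 (array([4.2426e+02, 6.2000e+01, 4.0000e-02]), np.float64(0.154))
(10, 22) 0 (array([4.2561e+02, 6.3060e+01, 4.0000e-02]), np.float64(0.2145))
(10, 22) 1 (array([4.2411e+02, 6.1660e+01, 4.0000e-02]), np.float64(0.1824))
(13, 25) 0 (array([4.2541e+02, 6.3350e+01, 4.0000e-02]), np.float64(0.2065))
(13, 25) 1 (array([4.2427e+02, 6.2000e+01, 4.0000e-02]), np.float64(0.1581))
(11, 25) 0 (array([4.2559e+02, 6.2880e+01, 4.0000e-02]), np.float64(0.1762))
(11, 25) 1 (array([4.2425e+02, 6.1990e+01, 4.0000e-02]), np.float64(0.1278))
(14, 24) 0 (array([4.2557e+02, 6.2920e+01, 4.0000e-02]), np.float64(0.2291))
(14, 24) 1 (array([4.2423e+02, 6.1910e+01, 4.0000e-02]), np.float64(0.196))
```

View pics/rf0.png

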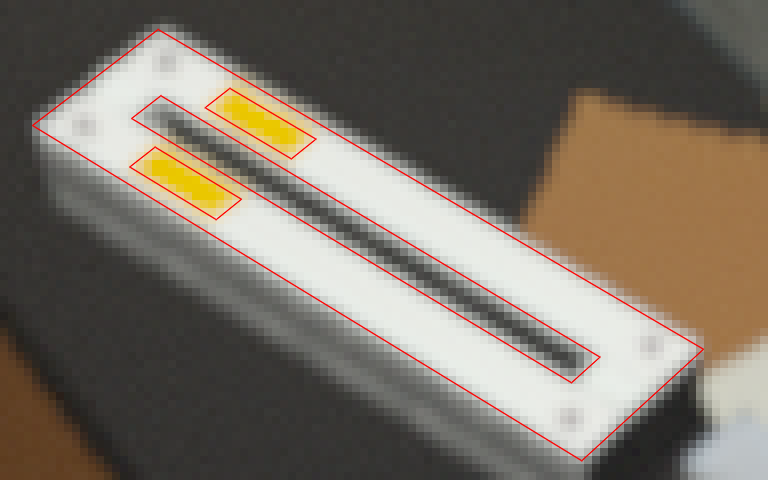

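View pics/rf1.png

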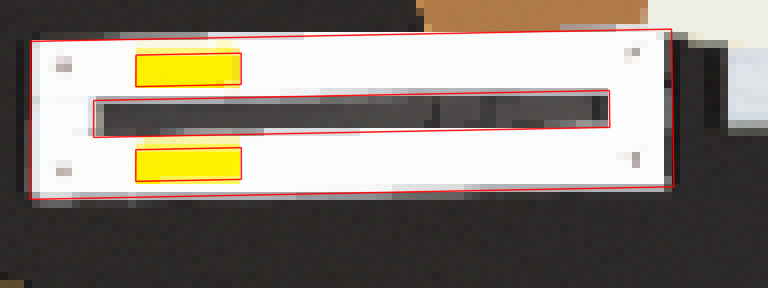

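```bash
python3 -m handwheel '[{"offset":[0.001,0.0018,0],"spin":0},{"offset":[0.001,0.0018,0.004],"spin":0},{"offset":[0.001,0.0018,0.007],"spin":0},{"offset":[0.001,0.0018,0.007],"spin":0},{"offset":[0.001,0.0018,0.007],"spin":0}]'
python3 look.py r2; python3 ov.py r2 0 0
```

```text
clock: 9.1
tool_pos: [423.1, 124.6, 83.9]
orientation: [2.178, 2.263, -0.002]
contact_force: [-0.6, 0.2, -0.3]
grip_width: 10.6
[423.06882744 124.60044746  83.92747651] [ 0.26333648 -0.58331946  0.31145604] [-0.01321906 -0.08424605 -0.00716892] 10.575280903517843 [-0.47  0.44  0.18  2.16 -0.14  0.55 -0.15]
[[-3.830e-02  9.993e-01 -4.000e-04]
 [ 9.993e-01  3.830e-02 -1.700e-03]
 [-1.700e-03 -5.000e-04 -1.000e+00]]
crop origin 133 143
```

View pics/r2_ov.png

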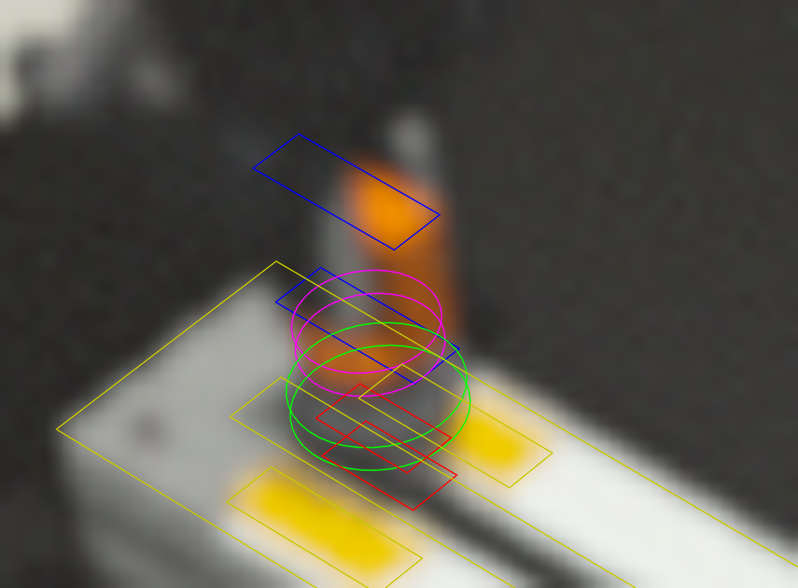

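```bash
python3 -m handwheel '[{"offset":[0,0,0.002],"spin":0},{"offset":[0,0,0.004],"spin":0},{"offset":[0,0,0.004],"spin":0},{"offset":[0,0,0.004],"spin":0}]'; python3 -m handwheel '[{"offset":[0,0,0.001],"spin":0},{"offset":[0,0,0.002],"spin":0},{"offset":[0,0,0.002],"spin":0},{"offset":[0,0,0.002],"spin":0}]'
```

```text
clock: 9.65
tool_pos: [423.1, 124.6, 79.9]
orientation: [2.178, 2.263, -0.002]
contact_force: [-0.0, -0.4, -1.5]
grip_width: 11.1
clock: 10.15
tool_pos: [423.1, 124.6, 77.9]
orientation: [2.178, 2.263, -0.003]
contact_force: [0.4, 0.2, -0.6]
grip_width: 11.0
```

```bash
python3 -m handwheel '[{"offset":[0,0,0.001],"spin":0},{"offset":[0,0,0.002],"spin":0},{"offset":[0,0,0.002],"spin":0},{"offset":[0,0,0.002],"spin":0}]'; python3 -m handwheel '[{"offset":[0,0,0.001],"spin":0},{"offset":[0,0,0.002],"spin":0},{"offset":[0,0,0.002],"spin":0},{"offset":[0,0,0.002],"spin":0}]'
```

```text
clock: 10.65
tool_pos: [423.1, 124.5, 75.9]
orientation: [2.178, 2.263, -0.003]
contact_force: [0.0, 0.7, -0.8]
grip_width: 10.8
clock: 11.15
tool_pos: [423.1, 124.6, 73.9]
orientation: [2.178, 2.263, -0.003]
contact_force: [-0.3, -0.5, -0.5]
grip_width: 10.8
```

```bash
python3 -m handwheel '[{"offset":[0,0,0.002],"spin":0},{"offset":[0,0,0.004],"spin":0},{"offset":[0,0,0.006],"spin":0},{"offset":[0,0,0.007],"spin":0},{"offset":[0,0,0.007],"spin":0},{"offset":[0,0,0.007],"spin":0}]'; python3 -m handwheel '[{"offset":[0,0,0.0005],"spin":0},{"offset":[0,0,0.001],"spin":0},{"offset":[0,0,0.001],"spin":0},{"offset":[0,0,0.001],"spin":0}]'; python3 look.py r3; python3 ov.py r3 0 0
```

```text
clock: 11.9
tool_pos: [423.1, 124.6, 66.9]
orientation: [2.178, 2.263, -0.003]
contact_force: [0.3, -0.3, -1.1]
grip_width: 11.1
clock: 12.4
tool_pos: [423.1, 124.5, 65.9]
orientation: [2.178, 2.263, -0.003]
contact_force: [0.5, -0.1, -1.5]
grip_width: 10.9
[423.08066099 124.53174955  65.90676476] [-0.08820016  0.51541179  1.48276869] [0.00896986 0.01229746 0.01466093] 10.89777370987609 [-0.46  0.47  0.16  2.18 -0.15  0.5  -0.14]
[[-3.810e-02  9.993e-01 -5.000e-04]
 [ 9.993e-01  3.810e-02 -1.800e-03]
 [-1.700e-03 -6.000e-04 -1.000e+00]]
crop origin 134 148
```

View pics/r3_ov.png

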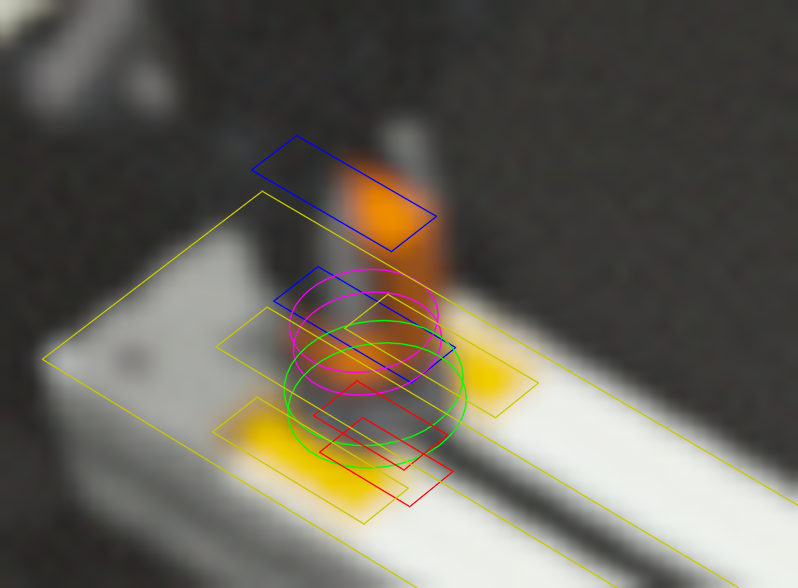

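```bash
for i in 1 2 3; do python3 -m handwheel '[{"offset":[0,0,0.0005],"spin":0},{"offset":[0,0,0.0005],"spin":0},{"offset":[0,0,0.0005],"spin":0}]' | grep -E "tool_pos|contact"; done
```

```text
tool_pos: [423.1, 124.5, 65.4]
contact_force: [-0.3, -0.2, -1.2]
tool_pos: [423.1, 124.6, 64.9]
contact_force: [1.0, -0.1, -0.6]
tool_pos: [423.2, 124.5, 64.5]
contact_force: [-0.1, -1.5, 3.6]
```

```bash
python3 -m handwheel '[{"offset":[0,0,-0.0003],"spin":0},{"offset":[-0.003,0,-0.0003],"spin":0},{"offset":[-0.008,0,-0.0003],"spin":0},{"offset":[-0.014,0,-0.0003],"spin":0},{"offset":[-0.020,0,-0.0003],"spin":0},{"offset":[-0.026,0,-0.0003],"spin":0},{"offset":[-0.030,0,-0.0003],"spin":0},{"offset":[-0.030,0,-0.0003],"spin":0},{"offset":[-0.030,0,-0.0003],"spin":0}]'; python3 -m handwheel '[{"offset":[-0.004,0,0],"spin":0},{"offset":[-0.009,0,0],"spin":0},{"offset":[-0.014,0,0],"spin":0},{"offset":[-0.019,0,0],"spin":0},{"offset":[-0.024,0,0],"spin":0},{"offset":[-0.028,0,0],"spin":0},{"offset":[-0.03,0,0],"spin":0},{"offset":[-0.03,0,0],"spin":0}]'
```

```text
clock: 14.7
tool_pos: [424.3, 94.7, 64.9]
orientation: [2.178, 2.263, -0.002]
contact_force: [-0.3, 0.5, -1.5]
grip_width: 11.0
clock: 15.7
tool_pos: [425.5, 64.7, 64.9]
orientation: [2.178, 2.263, -0.002]
contact_force: [-0.5, 0.2, -1.9]
grip_width: 10.9
```

```bash
python3 -m handwheel '[{"offset":[-0.003,0,0],"spin":0},{"offset":[-0.006,0,0],"spin":0},{"offset":[-0.009,0,0],"spin":0},{"offset":[-0.011,0,0],"spin":0},{"offset":[-0.011,0,0],"spin":0}]'
```

```text
clock: 16.32
tool_pos: [425.9, 53.5, 64.9]
orientation: [2.179, 2.262, -0.002]
contact_force: [-0.5, -0.5, -1.3]
grip_width: 11.0
```

```bash
python3 -m handwheel '[{"offset":[-0.001,0,0],"spin":0},{"offset":[-0.002,0,0],"spin":0},{"offset":[-0.003,0,0],"spin":0},{"offset":[-0.003,0,0],"spin":0}]'
```

```text
clock: 16.82
tool_pos: [426.1, 50.4, 64.9]
orientation: [2.179, 2.262, -0.002]
contact_force: [0.2, 0.7, -0.9]
grip_width: 10.6
```

```bash
python3 -m handwheel '[{"offset":[-0.001,0,0],"spin":0},{"offset":[-0.002,0,0],"spin":0},{"offset":[-0.003,0,0],"spin":0},{"offset":[-0.003,0,0],"spin":0}]'
```

```text
clock: 17.32
tool_pos: [426.1, 47.3, 64.9]
orientation: [2.179, 2.262, -0.002]
contact_force: [0.2, 0.2, -1.6]
grip_width: 11.0
```

```bash
python3 -m handwheel '[{"offset":[-0.001,0,0],"spin":0},{"offset":[-0.002,0,0],"spin":0},{"offset":[-0.003,0,0],"spin":0},{"offset":[-0.003,0,0],"spin":0}]'
```

```text
clock: 17.82
tool_pos: [426.3, 44.2, 65.0]
orientation: [2.179, 2.262, -0.002]
contact_force: [-0.2, 0.0, -1.2]
grip_width: 10.8
```

```bash
python3 -m handwheel '[{"offset":[-0.001,0,0],"spin":0},{"offset":[-0.002,0,0],"spin":0},{"offset":[-0.003,0,0],"spin":0},{"offset":[-0.003,0,0],"spin":0}]'
```

```text
clock: 18.32
tool_pos: [426.4, 41.1, 65.0]
orientation: [2.179, 2.262, -0.002]
contact_force: [0.2, -0.4, -0.9]
grip_width: 11.0
```

```bash
python3 -m handwheel '[{"offset":[-0.001,0,0],"spin":0},{"offset":[-0.002,0,0],"spin":0},{"offset":[-0.003,0,0],"spin":0},{"offset":[-0.003,0,0],"spin":0}]'
```

```text
clock: 18.82
tool_pos: [426.4, 40.0, 65.0]
orientation: [-2.177, -2.264, 0.0]
contact_force: [-0.8, 8.0, 0.4]
grip_width: 11.0
```

```bash
python3 -m handwheel '[{"offset":[-0.0003,0,0],"spin":0},{"offset":[-0.0003,0,0.001],"spin":0},{"offset":[-0.0003,0,0.002],"spin":0},{"offset":[-0.0003,0,0.003],"spin":0},{"offset":[-0.0003,0,0.003],"spin":0},{"offset":[-0.0003,0,0.003],"spin":0}]'
```

```text
clock: 19.58
tool_pos: [426.5, 40.4, 62.4]
orientation: [-2.177, -2.264, -0.001]
contact_force: [-0.8, 6.0, 5.3]
grip_width: 10.6
```

```bash
python3 -m handwheel '[{"offset":[0.0002,0,0.001],"spin":0},{"offset":[0.0003,0,0.002],"spin":0},{"offset":[0.0003,0,0.003],"spin":0},{"offset":[0.0003,0,0.003],"spin":0},{"offset":[0.0003,0,0.003],"spin":0}]'; python3 look.py r4 ; python3 ov.py r4 0 0
```

```text
clock: 20.2
tool_pos: [426.5, 40.5, 59.8]
orientation: [-2.177, -2.264, -0.002]
contact_force: [-1.2, 1.5, 8.9]
grip_width: 10.8
[426.53215974  40.53174212  59.83094044] [ 1.55274629 -1.1668281  -8.87575514] [0.52810501 0.68428333 0.0289912 ] 10.847641655091783 [-0.25  0.47  0.14  2.22 -0.14  0.46  0.04]
[[-3.920e-02  9.992e-01  3.000e-04]
 [ 9.992e-01  3.920e-02  1.400e-03]
 [ 1.300e-03  4.000e-04 -1.000e+00]]
crop origin 158 164
```

View pics/r4_ov.png

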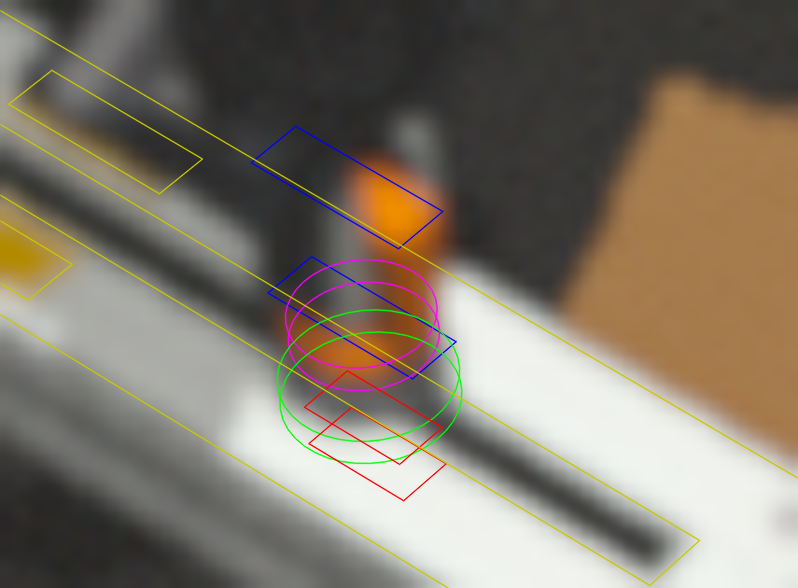

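```bash
python3 -m handwheel '[{"offset":[0,0,0.0004],"spin":4},{"offset":[0,0,0.0004],"spin":9},{"offset":[0,0,0.0004],"spin":14},{"offset":[0,0,0.0004],"spin":19},{"offset":[0,0,0.0004],"spin":20},{"offset":[0,0,0.0004],"spin":20}]'; python3 -c "
from h import *
from cell import readout
s=readout.read_state();R=Ro.from_rotvec(s['orientation']).as_matrix();print(s['moment'],np.degrees(np.arctan2(R[1,1],R[0,1])),R[2])"
```

```text
clock: 21.0
tool_pos: [428.3, 40.4, 60.2]
orientation: [2.537, 1.851, 0.006]
contact_force: [1.6, 1.2, 7.5]
grip_width: 11.0
[ 0.51295307 -0.20185342  0.04594056] -17.77560878263868 [ 0.00256982  0.00326727 -0.99999136]
```

```bash
python3 -m handwheel '[{"offset":[0,0,0.0007],"spin":0},{"offset":[0,0,0.0007],"spin":0},{"offset":[0,0,0.0007],"spin":0}]'; python3 look.py r5 ; python3 ov.py r5 0 0
```

```text
clock: 21.38
tool_pos: [428.4, 40.4, 60.1]
orientation: [2.537, 1.851, 0.007]
contact_force: [-1.5, 2.9, 9.0]
grip_width: 11.0
[428.40799038  40.39103298  60.07353713] [ 2.34816037 -2.31107019 -9.01251645] [0.73447389 0.46098058 0.06197472] 10.950103801764513 [-0.32  0.48  0.24  2.22 -0.25  0.47 -0.2 ]
[[ 0.3055  0.9522  0.0044]
 [ 0.9522 -0.3055  0.0018]
 [ 0.003   0.0037 -1.    ]]
crop origin 158 163
```

View pics/r5_ov.png

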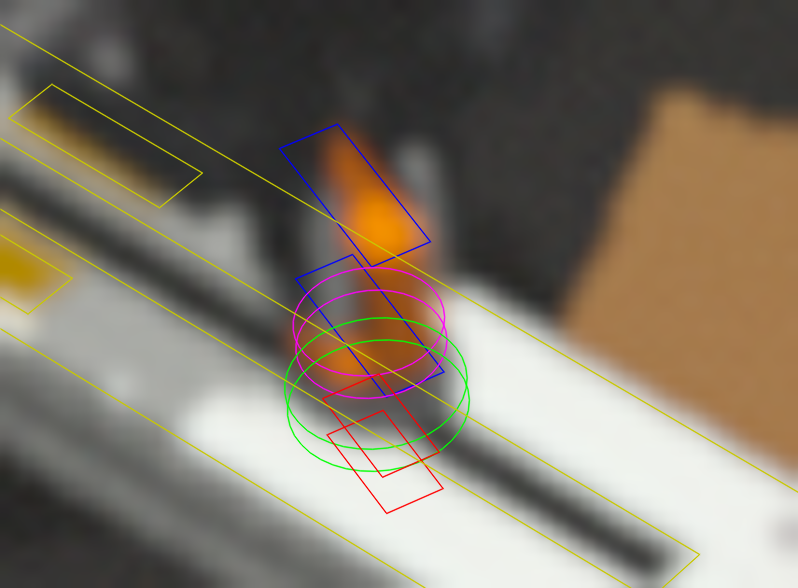

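```bash
python3 -m handwheel '[{"offset":[-0.0002,-0.001,0.0005],"spin":0},{"offset":[-0.0004,-0.0018,0.0006],"spin":0},{"offset":[-0.0004,-0.0018,0.0006],"spin":0},{"offset":[-0.0004,-0.0018,0.0006],"spin":0}]'
cat > st.py <<'E'
from h import *
from cell import readout
s=readout.read_state();R=Ro.from_rotvec(s['orientation']).as_matrix();print(s["tool_pos"].round(1) if hasattr(s["tool_pos"],"round") else s["tool_pos"],"M",np.round(s['moment'],2),"F",np.round(s["contact_force"],1),"yaw",np.degrees(np.arctan2(R[1,1],R[0,1])).round(1)); print(goto(s,(426.4,40.5,59.7)),R[2].round(4))
E
python3 st.py
```

```text
clock: 21.92
tool_pos: [428.2, 40.4, 60.2]
orientation: [2.536, 1.849, 0.012]
contact_force: [1.3, 1.7, 6.3]
grip_width: 10.6
[428.2  40.4  60.2] M [ 0.59 -0.21 -0.  ] F [1.3 1.7 6.3] yaw -17.8
(array([-0.0005, -0.0018,  0.0005]), 0.0) [ 0.0043  0.0068 -1.    ]
```

```bash
python3 -m handwheel '[{"offset":[0,0,0.0006],"spin":4},{"offset":[0,0,0.0008],"spin":8},{"offset":[0,0,0.0008],"spin":12},{"offset":[0,0,0.0008],"spin":15},{"offset":[0,0,0.0008],"spin":15},{"offset":[0,0,0.0008],"spin":15}]'; python3 st.py
```

```text
clock: 22.68
tool_pos: [428.6, 39.9, 60.0]
orientation: [2.757, 1.501, 0.014]
contact_force: [-1.1, 1.1, 8.2]
grip_width: 11.1
[428.6  39.9  60. ] M [ 0.23  0.41 -0.02] F [-1.1  1.1  8.2] yaw -32.9
(array([-0.0007, -0.0022,  0.0003]), 0.0) [ 0.0063  0.0065 -1.    ]
```

```bash
python3 -m handwheel '[{"offset":[0,0.0003,0.0006],"spin":4},{"offset":[-0.0001,0.0005,0.0006],"spin":8},{"offset":[-0.0002,0.0008,0.0006],"spin":12},{"offset":[-0.0003,0.001,0.0006],"spin":16},{"offset":[-0.0004,0.0012,0.0006],"spin":20},{"offset":[-0.0005,0.0014,0.0006],"spin":24},{"offset":[-0.0006,0.0017,0.0006],"spin":30},{"offset":[-0.0006,0.0017,0.0006],"spin":30},{"offset":[-0.0006,0.0017,0.0006],"spin":30}]'; python3 st.py
```

```text
clock: 23.8
tool_pos: [428.9, 38.4, 59.7]
orientation: [-3.053, -0.737, -0.012]
contact_force: [-2.9, 2.8, 8.5]
grip_width: 11.0
[428.9  38.4  59.7] M [ 0.63  0.89 -0.04] F [-2.9  2.8  8.5] yaw -62.9
(array([-0.0013, -0.003 , -0.    ]), 0.0) [ 0.0077  0.0013 -1.    ]
```

```bash
python3 -m handwheel '[{"offset":[-0.0003,0,0.0004],"spin":4},{"offset":[-0.0004,0.0003,0.0004],"spin":8},{"offset":[-0.0005,0.0006,0.0004],"spin":12},{"offset":[-0.0006,0.0008,0.0004],"spin":16},{"offset":[-0.0007,0.001,0.0004],"spin":20},{"offset":[-0.0008,0.0012,0.0004],"spin":24},{"offset":[-0.0008,0.0012,0.0004],"spin":24},{"offset":[-0.0008,0.0012,0.0004],"spin":24}]'; python3 st.py; python3 look.py r6
```

```text
clock: 24.8
tool_pos: [428.5, 39.3, 59.7]
orientation: [-3.135, -0.089, -0.011]
contact_force: [-1.0, 9.3, 8.4]
grip_width: 10.5
[428.5  39.3  59.7] M [2.47 0.55 0.06] F [-1.   9.3  8.4] yaw -86.8
(array([-0.002 , -0.0014,  0.    ]), 0.0) [ 0.0069 -0.0056 -1.    ]
[428.47812838  39.25244991  59.71341351] [-0.46107894 -9.40777447 -8.34573756] [ 2.50045993 -0.41024755 -0.04334837] 10.54387215424279 [-0.55  0.53  0.59  2.22 -0.6   0.53 -1.01]
[[ 0.9984  0.0566  0.0066]
 [ 0.0565 -0.9984  0.006 ]
 [ 0.0069 -0.0056 -1.    ]]
crop origin 158 164
```

View pics/r6.png

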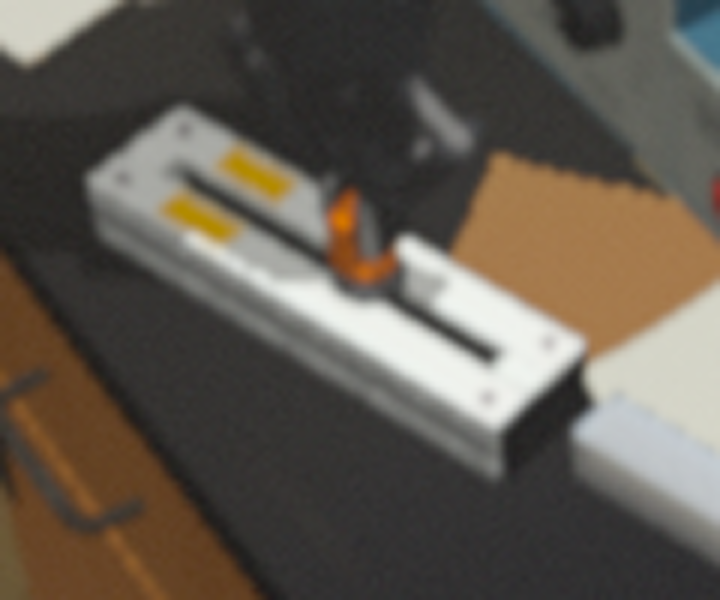

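```bash
python3 -m handwheel '[{"offset":[0,-0.0006,0.0004],"spin":0},{"offset":[0,-0.001,0.0004],"spin":1},{"offset":[0,-0.001,0.0004],"spin":2},{"offset":[0,-0.001,0.0004],"spin":2}]'; python3 st.py
```

```text
clock: 25.35
tool_pos: [428.4, 40.0, 59.8]
orientation: [-3.135, -0.033, -0.011]
contact_force: [-0.8, 1.8, 9.0]
grip_width: 10.9
[428.4  40.   59.8] M [0.37 0.54 0.07] F [-0.8  1.8  9. ] yaw -88.8
(array([-0.002 , -0.0006,  0.0001]), 0.0) [ 0.0069 -0.0061 -1.    ]
```

```bash
python3 -m handwheel '[{"offset":[0,0,-0.0007],"spin":0},{"offset":[0,0,-0.0014],"spin":0},{"offset":[0,0,-0.002],"spin":0},{"offset":[0,0,-0.002],"spin":0}]'; python3 st.py
```

```text
clock: 25.85
tool_pos: [428.4, 39.9, 61.9]
orientation: [-3.135, -0.033, -0.011]
contact_force: [-1.4, 1.9, 5.8]
grip_width: 10.9
[428.4  39.9  61.9] M [0.56 0.52 0.04] F [-1.4  1.9  5.8] yaw -88.8
(array([-0.002 , -0.0006,  0.0022]), 0.0) [ 0.0069 -0.0062 -1.    ]
```

```bash
python3 -m handwheel '[{"offset":[0,0,-0.0003],"spin":0},{"offset":[0,0,-0.0006],"spin":0},{"offset":[0,0,-0.0006],"spin":0}]'; python3 st.py
```

```text
clock: 26.22
tool_pos: [428.3, 39.9, 62.1]
orientation: [-3.136, -0.033, -0.01]
contact_force: [2.6, 3.2, -10.3]
grip_width: 11.1
[428.3  39.9  62.1] M [ 0.51 -0.34 -0.04] F [  2.6   3.2 -10.3] yaw -88.8
(array([-0.0019, -0.0006,  0.0024]), 0.0) [ 0.0065 -0.0057 -1.    ]
```

```bash
python3 -m handwheel '[{"offset":[0,0,0],"spin":0},{"offset":[0,0,0],"spin":0}]' ; python3 -m handwheel '[{"offset":[0,0,0.0002],"spin":0},{"offset":[0,0,0.0002],"spin":0}]'
```

```text
clock: 26.48
tool_pos: [428.3, 39.9, 62.1]
orientation: [-3.136, -0.034, -0.01]
contact_force: [1.6, 2.4, -6.1]
grip_width: 10.8
clock: 26.72
tool_pos: [428.4, 39.9, 62.0]
orientation: [-3.135, -0.033, -0.01]
contact_force: [0.3, 2.3, -0.8]
grip_width: 11.0
```

```bash
python3 -m handwheel '[{"offset":[0,-0.0003,0],"spin":0},{"offset":[0,-0.0003,0],"spin":0}]' ; python3 -m handwheel '[{"offset":[0,-0.0001,0],"spin":0},{"offset":[0,-0.0001,0],"spin":0},{"offset":[0,-0.0001,0],"spin":0},{"offset":[0,-0.0001,0],"spin":0},{"offset":[0,-0.0001,0],"spin":0}]' 0.6 20; python3 look.py r7
```

```text
clock: 26.98
tool_pos: [428.4, 40.0, 62.0]
orientation: [-3.136, -0.033, -0.01]
contact_force: [0.4, 0.0, -2.7]
grip_width: 11.0
clock: 27.6
tool_pos: [428.4, 40.0, 62.1]
orientation: [-3.136, -0.033, -0.01]
contact_force: [-0.1, -0.5, 0.2]
grip_width: 51.2
[428.38033509  40.0354324   62.0552682 ] [-0.13073652  0.53038729 -0.19084252] [-0.03354647 -0.00050069 -0.01511184] 51.163542945719854 [-0.56  0.53  0.61  2.22 -0.6   0.54 -1.04]
[[ 0.9998  0.0211  0.0066]
 [ 0.0211 -0.9998  0.0057]
 [ 0.0067 -0.0055 -1.    ]]
crop origin 158 163
```

View pics/r7.png

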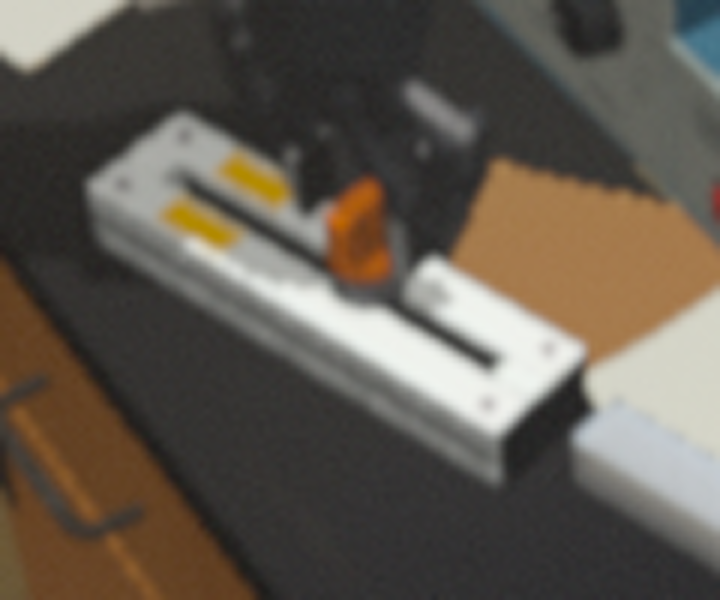

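Released: the anchor stands upright with its wing across the slot (crop ~(357,235)). I'll raise the hand clear and look from both cameras.

```bash
python3 -m handwheel '[{"offset":[0,0,-0.005],"spin":0},{"offset":[0,0,-0.02],"spin":0},{"offset":[0,0,-0.04],"spin":0},{"offset":[0,0,-0.07],"spin":0},{"offset":[0,0,-0.1],"spin":0},{"offset":[0,0,-0.13],"spin":0},{"offset":[0.0,-0.05,-0.15],"spin":0},{"offset":[0.0,-0.1,-0.15],"spin":0},{"offset":[0.0,-0.15,-0.15],"spin":0},{"offset":[0.0,-0.2,-0.15],"spin":0},{"offset":[0.0,-0.22,-0.15],"spin":0},{"offset":[0.0,-0.22,-0.15],"spin":0}]'
python3 - <<'E'
from h import *
from cell import readout,imaging
ps=[imaging.snapshot(n) for n in ("scene","top")]
a=[p["color"][:,:,::-1] for p in ps]
cv2.imwrite("pics/f1.png",np.hstack([cv2.resize(a[0][170:250,165:265],None,fx=4,fy=5),cv2.resize(a[1][210:290,170:270],None,fx=4,fy=5)]))
cv2.imwrite("pics/f2.png",a[0])
# wing-top centre & direction in top view
p=ps[1]; i=p["color"].astype(int); m=((i[:,:,0]>i[:,:,2]+90)&(i[:,:,1]<i[:,:,0]*0.72)); m[:225]=0;m[265:]=0;m[:,:170]=0;m[:,270:]=0
ys,xs=np.nonzero(m); print(len(xs),xs.mean(),ys.mean(),cv2.minAreaRect(np.c_[xs,ys].astype(np.float32)))
s=readout.read_state(); print(s["contact_force"])
E
```

```text
clock: 29.15
tool_pos: [422.4, 259.8, 213.1]
orientation: [-3.137, -0.037, -0.01]
contact_force: [-0.2, -0.0, -0.0]
grip_width: 51.1
419 238.5584725536993 232.90453460620526 ((239.5, 238.0), (26.0, 35.0), 90.0)
[-0.45510628 -0.91781604  0.26189016]
```

View pics/f1.png

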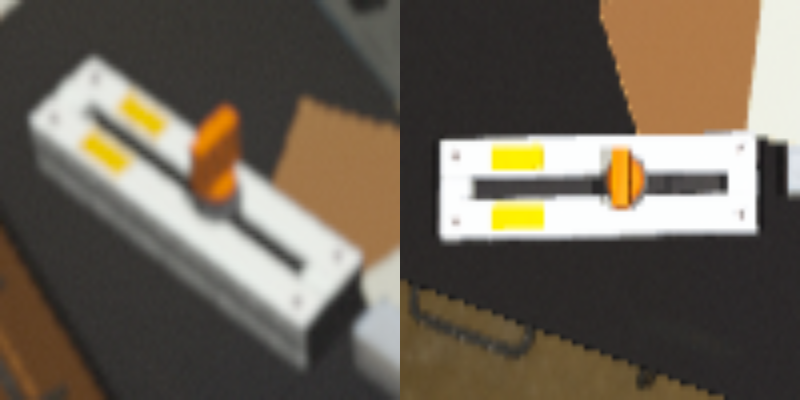

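View pics/f2.png

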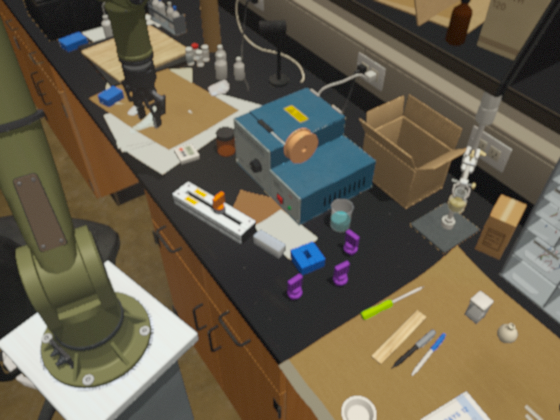

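```bash
python3 -c "
from cell import env
print(env.hand_in())"
```

```text
the job is handed in; nothing more can be done
None
```

The anchor is clamped upright in the rail, with its wing square across the slot, and I handed the job in at about 29 s of the 72 s allowed.

- **Insertion:** I lifted it from the blue block and lowered the foot between the yellow marks without touching the sides.
- **Slide:** It met the hidden stop at about y = -22 mm on the rail, with 8 N measured.
- **Lock:** I pressed the collar in about 5 mm (roughly 10 N) and turned the anchor about 91° clockwise. The twist stayed under 0.1 N m.
- **Checks:** Before release I pulled up gently and the foot held under the lips (about 10 N, near 2.5 mm of collar travel). Both cameras then showed the anchor upright with the wing across the slot. The hand was well clear, with no contact force beyond noise. The jar, beaker, slide box and screwdriver look unmoved in the scene view.
- **What disagreed:**
  - During the turn the tool drifted about 2 mm sideways, probably because the grip was a few mm off the anchor's axis.
  - My correction for that pushed sideways with 9 N for a moment, and I eased it off.
  - The two cameras also differed by about 1.5 mm on the rail's position.

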